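# Swap the capacitor hemmed in between the reel and the can

### The arm

A 6-joint arm with a two-finger parallel gripper is mounted at the origin on a cart in front of the work surface, level with it; the furniture and walls round the work are solid. World frame = base frame: x ahead of the robot, y to its left, z up, the work surface at z = 0. Lengths are in m, angles in rad, forces in N, time in s.
With the tool pointing down it reaches from about 0.275 to 0.775 m from the base axis. Payload 14.6 kg.
Tool frame: the origin (TCP) lies between the finger pads; the fingertips stand 19 mm ahead of it and the grasp point (between the pads) is the TCP; z points along the fingers, y is the line along which they close (so a half turn about z gives the same grasp; the last joint's range is limited). The gripper opens to 85 mm and grips with 20 to 120 N. Pads are 22 mm wide; open, the fingers measure 114 mm over their backs; the gripper's body (76 mm by 85 mm) begins 54 mm behind the grasp point. The pads swing forward as they close: fully open they stand 13 mm farther back than shut.
Start: joints at [-1.318, 0.263, -0.048, 1.259, 0, 1.415], TCP at [0.208, -0.482, 0.25] pointing down, gripper open.
Joint ranges: [-2.65, 2.65], [-0.89, 1.7], [-1.18, 1.37], [-2.13, 2.11], [-1.35, 1.29], [-3.14, 3.14]. Speed limits (rad/s): [1.89, 1.89, 2.57, 2.79, 3.14, 3.14].

### API

Orientations are given as a 3x3 rotation matrix whose columns are the frame's x, y, z axes.
In Python, from plant import bot gives the robot as it stands.
- The arm moves only by the tool play_rows, never from a script. Its argument "targets" is a list of rows, each a list of 7 numbers: the shift along the world's x, y, z scaled (see below), then the turn, a rotation vector about the world's x, y, z scaled (see below), then the opening, from -1 (shut) to 1 (fully open). A call has 1 to 20 rows; each row shifts and turns the commanded pose from where the row before left it; what a row does not reach is not made up. The controller multiplies each number of a shift by 150 mm and each number of a turn by 360 degrees. A row lasts 1/10 s, in which the tool goes at most 50 mm and 8.59 degrees, less where a joint would pass 70% of its speed; a pose out of reach is approached as far as the arm can. A call with a number of a shift or a turn outside -1 to 1 is refused whole. A call with a gripper value outside its range is refused whole. The fingers move at their own pace and stop on an object; the grip force is fixed at half the most. Time passes only in rows, so rows that do not move let the fingers close. It gives the time, the measured TCP pose, the force, the opening and the grip force at its end, in the units of the state.
- bot.read_state(): the state, without advancing time (a new reading comes with each control period).
- bot.snapshot(name): name is "side" or "top" or "wrist"; returns the picture (480x640x3 uint8, red, green, blue); there is no depth.
- bot.camera_params(name): a dict with "mtx" (3x3 intrinsics, pixels), "R" (3x3) and "t" (3): a world point X has camera coordinates R X + t; the wrist camera has in their place "tool_from_camera" (4x4, takes a point from camera to tool coordinates, whose origin is the TCP and whose axes are the flange's). Camera axes: x right, y down, z forward; pixel columns grow to the right and rows downward; lengths in m; the calibration is good to about 2 mm. The wrist camera is an equidistant fisheye: a pixel r from the principal point sees the ray r / f radians off the axis. A picture is of the moment at which its call begins: read the wrist's pose just before it. camera_params takes no time and is no camera call.
- bot.finish_job(): hands the job in; it is judged then, once.
Trained networks look in the newest picture that a camera, given by its name, has taken for a name from the list of things; names that differ only in an ending like _2 or _b are one class to them, and where a whole thing is asked for, a point or a joint stands for the part that bears it (a point fixed in the world has none). Each returns a list of dicts, best first, with "confidence" (0 to 1); they miss things now and then, are a little off and sometimes report something else, mostly with a low value. They report only what shows in the picture. A call takes as long as a camera call. They do not tell look-alikes from the thing itself.
- bot.outline_of(camera, target): "region" (480x640 bool, what is visible of it) and "centre" ([column, row] in pixels, amid what is visible of it).
The state is a dict: "t": time; "qpos": joint angles; "joint_velocities": joint speeds; "tau": joint torques, N m; "tool_pos": TCP position; "tcp_rot": TCP orientation; "ft_force": force on the tool from outside, world axes, zero at the start; "ft_torque": the same for the moment, N m; "opening": finger opening in m; "gripper_force": force on a finger pad.
Only numpy, scipy, OpenCV 4.12 (cv2) and the standard library are available. Lean on these libraries where they do the work, as an engineer would, in place of code of your own. Each camera call takes 0.05 s, during which the arm holds its last target. There are 200 camera calls.

### The job

The red film capacitor sits in the middle slot of the grey parts cradle, hemmed in by the solder reel and the blue capacitor can. Stand the reel and the can aside on the blue mat, put the red capacitor in the black tray and stand the yellow film capacitor upright in the middle of the slot in its place; only then put the reel and the can back upright in the cradle, each centred where it stood at the start. Leave the white tin and the black mains plug where they are.

Things in the scene. Friction and masses are not known exactly. Their poses are not given: they have to be found in the camera images.
- cradle: Grey fixed parts cradle, 78 x 190 mm (x, y), origin at its underside's centre, y along its length. Floor 4 mm over the desk; wall all round 5 mm thick, 12 mm high over the desk. Two round 62 mm marks are centred at x = 0, y = +50 and -50 mm. At the middle a slot 21 mm wide in x, open at both ends, lies between two cheeks 24 mm high over the desk, y -10 to +10 mm.
- reel: Reel of solder wire, dark green flanges, a 56 mm cylinder 48 mm high, about 0.35 kg; origin at its underside's centre, z up. It stands on one of the cradle's two round marks (which one varies). Grip it across its diameter, along the cradle's x, above the low walls.
- can: Dark blue capacitor can with a white top and two terminals, standing on the cradle's other round mark; 35 mm diameter, body 50 mm high (56 with terminals), about 50 g; origin at its underside's centre, z up.
- red_cap: Red box-shaped film capacitor, 11 x 26 x 18 mm (x, y, z), about 12 g, standing in the cradle's slot, its y nearly along the cradle's y; origin at its underside's centre. Its top is 2 mm below the cheeks' tops, so it is gripped at its two ends (26 mm apart), along the cradle's length, once the reel and the can are away.
- yellow_cap: Yellow box-shaped film capacitor, 11 x 26 x 18 mm (x, y, z), about 12 g, standing on the free desk with its long side along its y; origin at the centre of its underside, z up.
- mat: Plain blue mat, fixed flat on the desk, 150 x 80 mm in x and y, 2 mm thick; origin at the centre of its underside. The side area for the reel and the can: there is room for both 80 mm apart along its x.
- tray: Black open tray, fixed on the desk, 66 x 84 mm in x and y, 14 mm high outside; walls and floor 3 mm thick, inside 60 x 78 mm; origin at the centre of its underside.
- tin: Round white tin with a red disc on its lid, standing on the desk, 54 mm diameter, 26 mm high, origin at the centre of its underside. A bystander, to be left alone.
- plug: Black mains plug lying on its side on the desk, 37 x 72 x 37 mm, origin at the centre of its underside. A bystander, to be left alone.
Mind the look-alikes: they are no part of the job. Leave any orange or pink look-alike of the can alone.

How it is judged:
By the outcome, as a careful person would: the job done as asked, in the order asked, and still so for the second after the job is handed in, with the robot touching nothing.
It also fails if it takes over 120 s, if anything falls off the work surface, if the arm or the gripper's body presses on something with over 40 N, if the wrist force passes 120 N, or if a joint passes its speed limit or range.

## Working session

There is one attempt and no reset: what is moved stays moved. The work goes in short steps, Python scripts to look and compute and a tool call to move; the robot and the scene stay as the last step left them, time stands still between calls to the robot, and variables do not carry over. Pictures are saved under pics/ and viewed, at most 14 in all, crops included, and the job is handed in when it is done.

Besides the shell and the picture viewer there is one more tool, called after ">>>" as a command line: name --pt "numbers of a row" for each row, then --argument value for the rest. play_rows: Moves the arm, as the interface text tells. Its arguments: {"type":"object","properties":{"targets":{"type":"array"}},"required":["targets"]}

```bash
mkdir -p pics; ls; python3 - <<'E'
from plant import bot
import cv2,numpy as np
s=bot.read_state();print(s['t'],s['tool_pos'],s['tcp_rot'],s['opening'])
for n in("side","top"):
    im=bot.snapshot(n);cv2.imwrite(f'pics/{n}0.png',im[:,:,::-1]);p=bot.camera_params(n);print(n,p)
    for o in "cradle reel can red_cap yellow_cap mat tray tin plug".split():
        r=bot.outline_of(n,o)
        print(o,[(np.round(d['centre']).tolist(),round(d['confidence'],2),int(d['region'].sum())) for d in r[:3]])
print(bot.camera_params("wrist"))
E
```

```text
pics
0.0 [ 0.2081471  -0.48170811  0.24982113] [[ 9.18004928e-01  3.96568885e-01 -2.68651879e-04]
 [ 3.96568946e-01 -9.18004382e-01  1.01312624e-03]
 [ 1.55150741e-04 -1.03659387e-03 -9.99999451e-01]] 0.08560857696933498
side {'mtx': array([[586.6703688 ,   0.        , 323.13958117],
       [  0.        , 586.6703688 , 231.72319944],
       [  0.        ,   0.        ,   1.        ]]), 'R': array([[ 0.99462451, -0.10120067, -0.0219205 ],
       [-0.07329382, -0.53852867, -0.83941342],
       [ 0.07314438,  0.8365078 , -0.5430512 ]]), 't': array([-0.51662989,  0.19247131,  0.73101164])}
cradle [([287.0, 262.0], 0.55, 2702)]
reel [([319.0, 240.0], 0.83, 1299)]
can [([258.0, 240.0], 0.76, 776), ([237.0, 341.0], 0.74, 1200), ([289.0, 338.0], 0.74, 1154)]
red_cap [([291.0, 248.0], 0.6, 90)]
yellow_cap [([348.0, 293.0], 0.68, 234)]
mat [([257.0, 210.0], 0.92, 1996)]
tray [([258.0, 301.0], 0.93, 1964)]
tin [([402.0, 253.0], 0.62, 959), ([285.0, 261.0], 0.3, 2564)]
plug [([301.0, 179.0], 0.92, 406)]
top {'mtx': array([[549.9257268 ,   0.        , 325.46088024],
       [  0.        , 549.9257
[... 516 characters left out ...]
low_cap [([384.0, 231.0], 0.62, 50)]
mat [([266.0, 292.0], 0.61, 2340)]
tray [([387.0, 290.0], 0.89, 1134)]
tin [([343.0, 190.0], 0.9, 510)]
plug [([220.0, 253.0], 0.64, 334)]
{'mtx': array([[371.64829954,   0.        , 322.4405652 ],
       [  0.        , 371.64829954, 239.93822545],
       [  0.        ,   0.        ,   1.        ]]), 'tool_from_camera': array([[ 3.60072013e-04, -9.47663249e-01, -3.19271415e-01,
         8.10741914e-02],
       [ 9.99999616e-01,  8.60979760e-05,  8.72235890e-04,
         8.28694043e-04],
       [-7.99097275e-04, -3.19271606e-01,  9.47662916e-01,
        -1.23486700e-01],
       [ 0.00000000e+00,  0.00000000e+00,  0.00000000e+00,
         1.00000000e+00]])}
```

```bash
python3 - <<'E'
import cv2,numpy as np
a=cv2.imread('pics/top0.png')[150:350,180:480];b=cv2.imread('pics/side0.png')[140:380,180:460]
cv2.imwrite('pics/c1.png',cv2.resize(a,None,fx=2.6,fy=2.6,interpolation=2));cv2.imwrite('pics/c2.png',cv2.resize(b,None,fx=2.5,fy=2.5,interpolation=2))
E
```

```text
(no output)
```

View pics/c1.png

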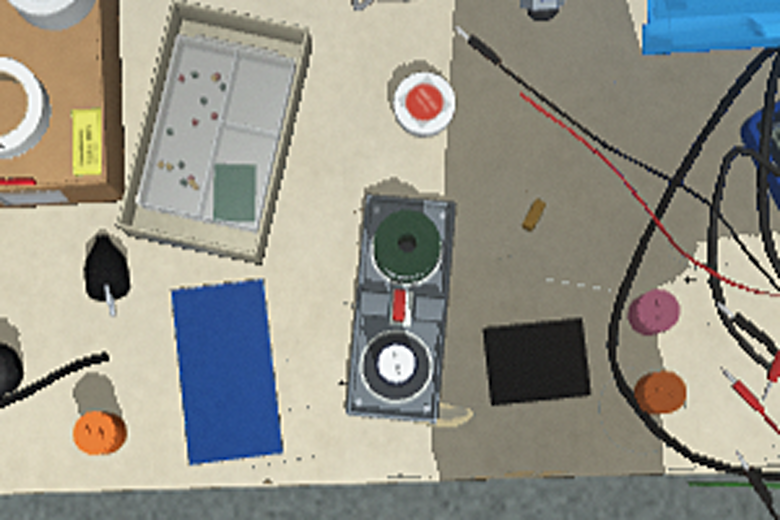

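View pics/c2.png

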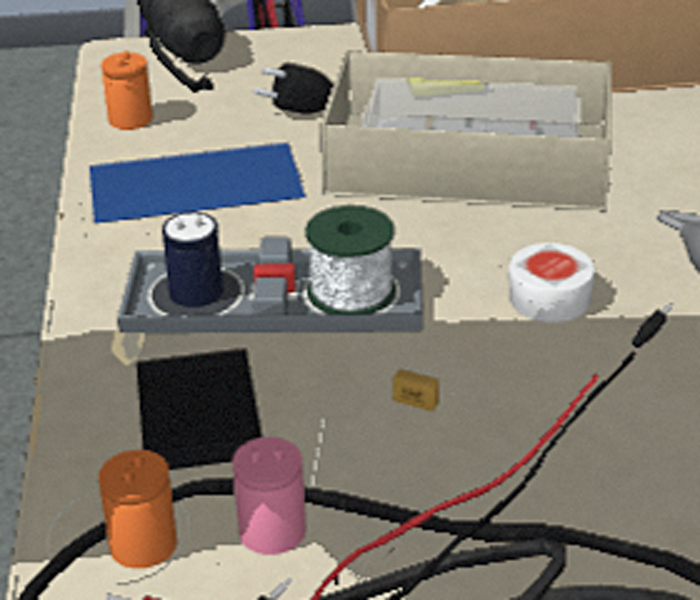

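The top picture shows the reel at about (336,243), the red cap at (333,267) and the blue can at (332,290). The mat is left of them, the tray at (387,290), the yellow cap at (385,232) and the tin at (343,190). The look-alike cans are orange and pink. The side picture agrees.

```bash
cat > h.py <<'E'
from plant import bot
import cv2,numpy as np
from scipy.spatial.transform import Rotation as Rn
def pose():
    s=bot.read_state();return np.array(s['tcp_rot']),np.array(s['tool_pos'])
def ray(cam,px,ps=None):
    p=bot.camera_params(cam);K=p['mtx'];px=np.atleast_2d(np.float64(px))
    n=np.stack([(px[:,0]-K[0,2])/K[0,0],(px[:,1]-K[1,2])/K[1,1]],1)
    if cam!='wrist':
        d=np.c_[n,np.ones(len(n))]@p['R'];o=-p['R'].T@p['t']
    else:
        r=np.linalg.norm(n,axis=1,keepdims=True);d=np.c_[n/np.maximum(r,1e-9)*np.sin(r),np.cos(r)]
        T=p['tool_from_camera'];R,t=ps;d=d@T[:3,:3].T@R.T;o=R@T[:3,3]+t
    return o,d/np.linalg.norm(d,axis=1,keepdims=True)
def plane(cam,px,z,ps=None):
    o,d=ray(cam,px,ps);return o+d*((z-o[2])/d[:,2])[:,None]
def tri(rays):
    A=0;b=0
    for o,d in rays:
        P=np.eye(3)-np.outer(d[0],d[0]);A=A+P;b=b+P@o
    x=np.linalg.solve(A,b);return x,[np.linalg.norm((np.eye(3)-np.outer(d[0],d[0]))@(x-o)) for o,d in rays]
def rect(cam,region,z,ps=None):
    c=max(cv2.findContours(region.astype('uint8'),0,1)[0],key=len)[:,0]
    q=plane(cam,c,z,ps)[:,:2]*1000
    return cv2.minAreaRect(q.astype('float32'))
E
python3 - <<'E'
from h import *
np.set_printoptions(precision=4,suppress=True)
for n,a,b in [("reeltop",(336,243),None)]:pass
T={'reeltop':((336.5,243.5),(319.5,231.5)),'cantop':((332.5,290),(256.5,230)),'red':((333.7,267),(289.5,248)),'yel':((385,232.5),(346,295)),'orange':((218,316.5),None)}
for k,(a,b) in T.items():
    if b: print(k,*tri([ray('top',a),ray('side',b)]))
    else: print(k,plane('top',a,.05))
for o,z in(('mat',.002),('tray',.014),('cradle',.012),('tin',.026),('plug',.02)):
    bot.snapshot('top') if o=='mat' else 0
    print(o,rect('top',bot.outline_of('top',o)[0]['region'],z))
print('box corners',plane('top',[(181+0,150+1),(299,165),(281,250),(227,238)],.05))
E
```

```text
reeltop [0.5365 0.2053 0.0513] [np.float64(0.0007738720608448215), np.float64(0.0007738720608445445)]
cantop [0.4379 0.2172 0.0549] [np.float64(0.0003454112512819287), np.float64(0.00034541125128194117)]
red [0.4886 0.2125 0.0196] [np.float64(0.0009761176191998176), np.float64(0.0009761176191998684)]
yel [0.5634 0.0953 0.0104] [np.float64(0.0008680582372273598), np.float64(0.0008680582372275098)]
orange [[0.3892 0.4613 0.05  ]]
mat ((440.89141845703125, 362.2870788574219), (151.06300354003906, 81.46888732910156), 5.072460174560547)
tray ((439.32733154296875, 97.30016326904297), (65.73176574707031, 85.06641387939453), 4.023853302001953)
cradle ((488.82366943359375, 211.990478515625), (78.24626159667969, 189.79637145996094), 82.9776382446289)
tin ((661.8843994140625, 186.2937469482422), (49.16157531738281, 52.57054138183594), 88.18867492675781)Traceback (most recent call last):
  File "<stdin>", line 10, in <module>
IndexError: list index out of range
```

>>> play_rows --pt "0.097 0.256 0 0 0 0.0231 1" --pt "0.097 0.256 0 0 0 0.0231 1" --pt "0.097 0.256 0 0 0 0.0231 1" --pt "0.097 0.256 0 0 0 0.0231 1" --pt "0.097 0.256 0 0 0 0.0231 1" --pt "0.097 0.256 0 0 0 0.0231 1" --pt "0.097 0.256 0 0 0 0.0231 1" --pt "0.097 0.256 0 0 0 0.0231 1" --pt "0.097 0.256 0 0 0 0.0231 1" --pt "0.097 0.256 0 0 0 0.0231 1" --pt "0.097 0.256 0 0 0 0.0231 1" --pt "0.097 0.256 0 0 0 0.0231 1" --pt "0.097 0.256 0 0 0 0.0231 1" --pt "0.097 0.256 0 0 0 0.0231 1" --pt "0.097 0.256 0 0 0 0.0231 1" --pt "0.097 0.256 0 0 0 0.0231 1" --pt "0.097 0.256 0 0 0 0.0231 1" --pt "0.097 0.256 0 0 0 0.0231 1" --pt "0 0 0 0 0 0 1" --pt "0 0 0 0 0 0 1"

```text
t: 3.3
tool_pos: [0.47, 0.2098, 0.2499]
tcp_rot: [[-0.993, 0.12, -0.001], [0.12, 0.993, -0.0], [0.001, -0.0, -1.0]]
ft_force: [0.8, -0.9, 0.4]
opening: 0.0851
gripper_force: 0.0
```

```bash
cat >> h.py <<'E'
def look(o,name=None,top=1):
    ps=pose();im=bot.snapshot('wrist')
    if name: cv2.imwrite(f'pics/{name}.png',im[:,:,::-1])
    return ps,{k:bot.outline_of('wrist',k) for k in o}
E
python3 - <<'E'
from h import *
np.set_printoptions(precision=4,suppress=True)
s=bot.read_state();print(s['t'],s['tool_pos'],s['tcp_rot'],s['qpos'])
ps,D=look('cradle reel can red_cap yellow_cap mat tray'.split(),'w1')
for k,z in dict(cradle=.012,reel=.048,can=.05,red_cap=.022,yellow_cap=.018,mat=.002,tray=.014).items():
  for d in D[k][:2]:
    print(k,round(d['confidence'],2),np.round(d['centre']),rect('wrist',d['region'],z,ps))
E
```

```text
3.3 [0.47   0.2098 0.2499] [[-0.9927  0.1203 -0.0007]
 [ 0.1203  0.9927 -0.0003]
 [ 0.0006 -0.0004 -1.    ]] [ 0.2615  0.246  -0.0732  1.2523 -0.0002  0.382 ]
cradle 0.8 [323. 197.] ((487.1026611328125, 210.79287719726562), (79.6491470336914, 190.5039520263672), 83.35704803466797)
cradle 0.2 [232. 298.] ((562.9339599609375, 94.4941635131836), (13.981310844421387, 37.611595153808594), 60.44742965698242)
reel 0.6 [320. 363.] ((635.8319702148438, 188.779052734375), (48.3857421875, 65.30857849121094), 83.22682189941406)
can 0.82 [326. 173.] ((436.1007385253906, 216.7944793701172), (34.286399841308594, 39.18317413330078), 83.23033142089844)
can 0.8 [111. 177.] ((405.8710021972656, 9.243709564208984), (33.387821197509766, 57.64119338989258), 10.223739624023438)
red_cap 0.69 [327. 219.] ((485.0924377441406, 212.81800842285156), (9.844880104064941, 27.54903221130371), 83.63346862792969)
yellow_cap 0.67 [234. 297.] ((559.3111572265625, 97.11746978759766), (10.341309547424316, 32.764671325683594), 54.2950325012207)
mat 0.92 [464. 152.] ((437.5196838378906, 361.0838623046875), (150.1260528564453, 80.63023376464844), 5.459648132324219)
tray 0.87 [213. 180.] ((437.48028564453125, 98.8198471069336), (67.39517974853516, 86.93582916259766), 3.899862289428711)
tray 0.4 [326. 176.] ((441.4527282714844, 216.59970092773438), (36.166622161865234, 43.543365478515625), 83.23014831542969)
```

View pics/w1.png

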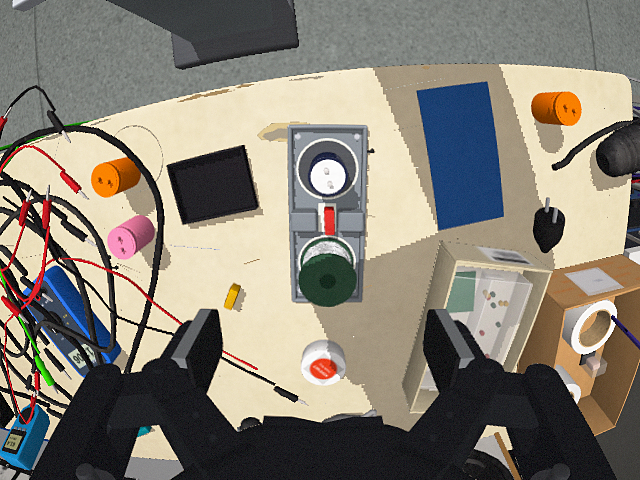

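The wrist view shows the reel's top at (327,281), the red cap at (328,220), the can's top at (327,175), the tray at (213,185), the mat at (460,155), the yellow cap at (233,296) and the tin at (322,362). The box corner nearest the mat is at (446,241).

```bash
python3 - <<'E'
from h import *
np.set_printoptions(precision=4,suppress=True)
ps=pose()
im=cv2.imread('pics/w1.png').astype(int)
b,g,r=im[...,0],im[...,1],im[...,2]
def blob(m,x0,x1,y0,y1):
    M=np.zeros(m.shape,'uint8');M[y0:y1,x0:x1]=m[y0:y1,x0:x1]
    n,l,s,c=cv2.connectedComponentsWithStats(M);i=1+np.argmax(s[1:,4])
    k=max(cv2.findContours((l==i).astype('uint8'),0,1)[0],key=len);return cv2.fitEllipse(k),l==i
e,_=blob((g>r+15)&(g>b+8)&(g<110),290,370,240,315);print('reel ell',e)
reel=e[0]
e2,_=blob((r>200)&(g>200)&(b>200),300,350,150,205);print('can ell',e2)
_,m=blob((r>g+80),310,345,200,245);print('red',rect('wrist',m,.022,ps))
_,m=blob((r>b+90)&(r>120),215,250,275,315);print('yel',rect('wrist',m,.018,ps),np.argwhere(m).mean(0)[::-1])
print(tri([ray('top',(336.5,243.5)),ray('side',(319.5,231.5)),ray('wrist',reel,ps)]),tri([ray('top',(336.5,243.5)),ray('wrist',reel,ps)]))
print(plane('wrist',reel,.052,ps))
print(tri([ray('top',(332.5,290)),ray('side',(256.5,230)),ray('wrist',e2[0],ps)]),plane('wrist',e2[0],.054,ps))
print('box',tri([ray('top',(280.8,250.8)),ray('wrist',(446,241),ps),ray('side',(310,190))]),tri([ray('top',(280.8,250.8)),ray('wrist',(446,241),ps)]))
print('box corners',plane('top',[(248,151),(299,165),(281,250.5),(227,238)],.05))
E
```

```text
reel ell ((326.8509826660156, 272.63385009765625), (56.69393539428711, 67.56289672851562), 177.9020233154297)
can ell ((327.5122375488281, 176.2091064453125), (33.170066833496094, 33.637176513671875), 82.45588684082031)
red ((486.6086120605469, 211.6099853515625), (9.555450439453125, 28.073883056640625), 87.01783752441406)
yel ((559.802001953125, 95.2215805053711), (9.638331413269043, 33.30630111694336), 58.223182678222656) [231.2227 296.3636]
(array([0.5346, 0.2051, 0.0495]), [np.float64(0.0029563424812651925), np.float64(0.002013934257120299), np.float64(0.0046203540964188956)]) (array([0.5409, 0.2039, 0.0237]), [np.float64(0.0008295175736782026), np.float64(0.0008295175736782554)])
[[0.5285 0.2043 0.052 ]]
(array([0.4378, 0.2164, 0.0553]), [np.float64(0.0007448773517578287), np.float64(0.0005204288038956479), np.float64(0.000822906111397647)]) [[0.4377 0.2157 0.054 ]]
box (array([0.5226, 0.3243, 0.0545]), [np.float64(0.002316687948962177), np.float64(0.012151416849973262), np.float64(0.00998216094531332)]) (array([0.5279, 0.3309, 0.0129]), [np.float64(0.00287709078279035), np.float64(0.002877090782790193)])
box corners [[0.7498 0.3942 0.05  ]
 [0.7144 0.2821 0.05  ]
 [0.5259 0.3253 0.05  ]
 [0.5567 0.4415 0.05  ]]
```

>>> play_rows --pt "0.149 -0.011 -0.2 0 0 0 1" --pt "0.149 -0.011 -0.2 0 0 0 1" --pt "0.149 -0.01 -0.2 0 0 0 1" --pt "0 0 -0.2 0 0 0 1" --pt "0 0 -0.2 0 0 0 1" --pt "0 0 -0.2 0 0 0 1" --pt "0 0 -0.1 0 0 0 1" --pt "0 0 -0.1 0 0 0 1" --pt "0 0 0 0 0 0 1" --pt "0 0 0 0 0 0 1"

```text
t: 4.7
tool_pos: [0.5372, 0.2043, 0.0407]
tcp_rot: [[-0.993, 0.121, -0.0], [0.121, 0.993, -0.0], [0.0, -0.0, -1.0]]
ft_force: [-0.4, 0.5, 0.4]
opening: 0.0852
gripper_force: 0.0
```

>>> play_rows --pt "0 0 0 0 0 0 -1" --pt "0 0 0 0 0 0 -1" --pt "0 0 0 0 0 0 -1" --pt "0 0 0 0 0 0 -1" --pt "0 0 0 0 0 0 -1" --pt "0 0 0 0 0 0 -1"

```text
t: 5.3
tool_pos: [0.5376, 0.2046, 0.0415]
tcp_rot: [[-0.993, 0.121, 0.002], [0.121, 0.993, 0.0], [-0.002, 0.001, -1.0]]
ft_force: [-1.8, -1.3, 10.3]
opening: 0.0546
gripper_force: 62.1
```

>>> play_rows --pt "0 0 0.1 0 0 0 -1" --pt "0 0 0.2 0 0 0 -1" --pt "0 0 0.2 0 0 0 -1" --pt "0 0 0.1 0 0 0 -1" --pt "-0.1333 0.1457 0 0 0 0 -1" --pt "-0.1333 0.1457 0 0 0 0 -1" --pt "-0.1333 0.1457 0 0 0 0 -1" --pt "-0.1333 0.1457 0 0 0 0 -1" --pt "-0.1333 0.1457 0 0 0 0 -1" --pt "-0.1333 0.1457 0 0 0 0 -1" --pt "-0.1333 0.1457 0 0 0 0 -1" --pt "0 0 -0.1 0 0 0 -1" --pt "0 0 -0.2 0 0 0 -1" --pt "0 0 -0.1 0 0 0 -1" --pt "0 0 -0.1 0 0 0 -1" --pt "0 0 -0.05 0 0 0 -1" --pt "0 0 -0.03 0 0 0 -1" --pt "0 0 0 0 0 0 -1" --pt "0 0 0 0 0 0 -1"

```text
t: 7.2
tool_pos: [0.3975, 0.3576, 0.0439]
tcp_rot: [[-0.993, 0.121, 0.001], [0.121, 0.993, 0.0], [-0.001, 0.0, -1.0]]
ft_force: [-0.7, 0.2, -2.7]
opening: 0.0544
gripper_force: 64.6
```

>>> play_rows --pt "0 0 -0.01 0 0 0 -1" --pt "0 0 -0.01 0 0 0 -1" --pt "0 0 -0.007 0 0 0 -1" --pt "0 0 0 0 0 0 -1" --pt "0 0 0 0 0 0 -1"

```text
t: 7.7
tool_pos: [0.3972, 0.3575, 0.0395]
tcp_rot: [[-0.993, 0.121, 0.0], [0.121, 0.993, 0.0], [-0.0, 0.0, -1.0]]
ft_force: [-1.7, -1.6, 4.7]
opening: 0.0545
gripper_force: 65.1
```

>>> play_rows --pt "0 0 0 0 0 0 1" --pt "0 0 0 0 0 0 1" --pt "0 0 0 0 0 0 1" --pt "0 0 0 0 0 0 1" --pt "0 0 0.1 0 0 0 1" --pt "0 0 0.25 0 0 0 1" --pt "0 0 0.32 0 0 0 1" --pt "0.0455 -0.157 0 0 0 0 1" --pt "0.0455 -0.157 0 0 0 0 1" --pt "0.0455 -0.157 0 0 0 0 1" --pt "0.0455 -0.157 0 0 0 0 1" --pt "0.0455 -0.157 0 0 0 0 1" --pt "0.0455 -0.157 0 0 0 0 1" --pt "0 0 -0.25 0 0 0 1" --pt "0 0 -0.25 0 0 0 1" --pt "0 0 -0.1 0 0 0 1" --pt "0 0 -0.06 0 0 0 1" --pt "0 0 0 0 0 0 1" --pt "0 0 0 0 0 0 1"

```text
t: 9.6
tool_pos: [0.4386, 0.2163, 0.0414]
tcp_rot: [[-0.993, 0.121, 0.001], [0.121, 0.993, 0.0], [-0.001, 0.0, -1.0]]
ft_force: [0.1, -0.6, 0.3]
opening: 0.0856
gripper_force: 0.0
```

>>> play_rows --pt "0 0 0 0 0 0 -1" --pt "0 0 0 0 0 0 -1" --pt "0 0 0 0 0 0 -1" --pt "0 0 0 0 0 0 -1" --pt "0 0 0 0 0 0 -1" --pt "0 0 0 0 0 0 -1" --pt "0 0 0 0 0 0 -1"

```text
t: 10.3
tool_pos: [0.4384, 0.2162, 0.0413]
tcp_rot: [[-0.993, 0.121, 0.001], [0.121, 0.993, 0.0], [-0.001, 0.0, -1.0]]
ft_force: [-2.1, -1.4, 10.3]
opening: 0.0332
gripper_force: 59.0
```

>>> play_rows --pt "0 0 0.1 0 0 0 -1" --pt "0 0 0.2 0 0 0 -1" --pt "0 0 0.2 0 0 0 -1" --pt "0 0 0.1 0 0 0 -1" --pt "0.04 0.1645 0 0 0 0 -1" --pt "0.04 0.1645 0 0 0 0 -1" --pt "0.04 0.1645 0 0 0 0 -1" --pt "0.04 0.1645 0 0 0 0 -1" --pt "0.04 0.1645 0 0 0 0 -1" --pt "0.04 0.1645 0 0 0 0 -1" --pt "0 0 -0.1 0 0 0 -1" --pt "0 0 -0.2 0 0 0 -1" --pt "0 0 -0.2 0 0 0 -1" --pt "0 0 -0.08 0 0 0 -1" --pt "0 0 -0.02 0 0 0 -1" --pt "0 0 -0.008 0 0 0 -1" --pt "0 0 0 0 0 0 -1" --pt "0 0 0 0 0 0 -1"

```text
t: 12.1
tool_pos: [0.4747, 0.3645, 0.0406]
tcp_rot: [[-0.993, 0.121, 0.001], [0.121, 0.993, 0.001], [-0.001, 0.001, -1.0]]
ft_force: [0.2, 0.6, 0.3]
opening: 0.0334
gripper_force: 59.8
```

>>> play_rows --pt "0 0 -0.006 0 0 0 -1" --pt "0 0 0 0 0 0 -1" --pt "0 0 0 0 0 0 1" --pt "0 0 0 0 0 0 1" --pt "0 0 0 0 0 0 1" --pt "0 0 0 0 0 0 1" --pt "0 0 0 0 0 0 1" --pt "0 0 0.1 0 0 0 1" --pt "0 0 0.25 0 0 0 1" --pt "0 0 0.25 0 0 0 1" --pt "0 0 0.2 0 0 0 1" --pt "0.01 -0.17 0 0 0 0 1" --pt "0.01 -0.17 0 0 0 0 1" --pt "0.01 -0.17 0 0 0 0 1" --pt "0.01 -0.17 0 0 0 0 1" --pt "0.015 -0.17 0 0 0 0 1" --pt "0.015 -0.17 -0.05 0 0 0 1" --pt "0 0 0 0 0 0 1" --pt "0 0 0 0 0 0 1"

```text
t: 14.0
tool_pos: [0.4847, 0.2109, 0.1512]
tcp_rot: [[-0.993, 0.122, -0.0], [0.122, 0.993, 0.0], [0.0, 0.0, -1.0]]
ft_force: [0.8, -0.1, -0.4]
opening: 0.0854
gripper_force: 0.0
```

```bash
python3 - <<'E'
from h import *
np.set_printoptions(precision=4,suppress=True)
ps,D=look('cradle reel can red_cap'.split(),'w2');print(ps)
for k,z in dict(cradle=.012,reel=.05,can=.052,red_cap=.022).items():
  for d in D[k][:1]:
    print(k,round(d['confidence'],2),np.round(d['centre']),rect('wrist',d['region'],z,ps))
t=bot.snapshot('top');cv2.imwrite('pics/top1.png',t[:,:,::-1])
for k,z in dict(cradle=.012,red_cap=.022,reel=.05,can=.052).items():
  for d in bot.outline_of('top',k)[:1]: print('top',k,np.round(d['centre']),rect('top',d['region'],z))
s=bot.snapshot('side');cv2.imwrite('pics/side1.png',s[:,:,::-1])
E
```

```text
(array([[-0.9925,  0.1221, -0.0001],
       [ 0.1221,  0.9925,  0.0001],
       [ 0.0002,  0.0001, -1.    ]]), array([0.4847, 0.2109, 0.1512]))
cradle 0.77 [324. 213.] ((486.21112060546875, 210.59681701660156), (78.33590698242188, 188.87693786621094), 83.07340240478516)
reel 0.86 [514.  98.] ((397.9561462402344, 346.7913818359375), (54.945228576660156, 74.15309143066406), 14.449087142944336)
can 0.86 [523. 206.] ((466.6494445800781, 352.1764221191406), (60.18450927734375, 34.81678009033203), 58.43514633178711)
red_cap 0.85 [325. 235.] ((485.4479675292969, 212.710693359375), (11.461936950683594, 30.217376708984375), 83.63963317871094)
top cradle [338. 181.] ((685.3961181640625, 190.3599090576172), (14.63437557220459, 44.54410171508789), 14.535026550292969)
top red_cap [266. 288.] ((439.05352783203125, 359.95867919921875), (149.80902099609375, 81.98947143554688), 4.317905426025391)
top reel [267. 311.] ((398.6485900878906, 354.15142822265625), (53.292320251464844, 52.57441329956055), 88.28878784179688)
top can [263. 273.] ((473.62353515625, 361.5753479003906), (38.5493049621582, 32.30101013183594), 61.8326530456543)
```

View pics/w2.png

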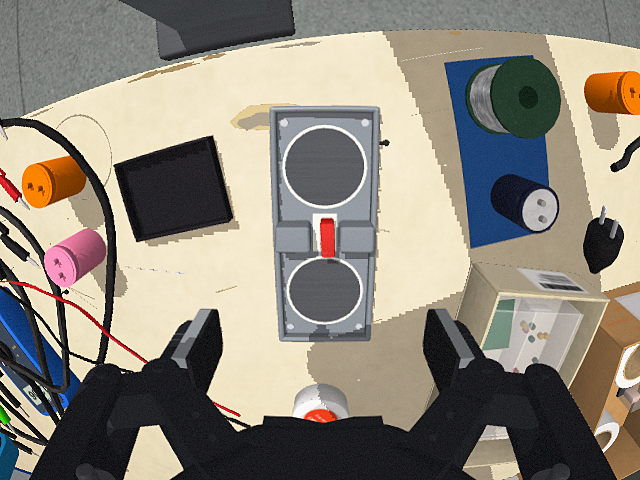

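Both marks are bare, the red cap is at (328,236) in the slot, and the reel and can stand on the mat. Now I turn a quarter for a second wrist view and the end grip.

>>> play_rows --pt "0 0 0 0 0 -0.0228 1" --pt "0 0 0 0 0 -0.0227 1" --pt "0 0 0 0 0 -0.0227 1" --pt "0 0 0 0 0 -0.0227 1" --pt "0 0 0 0 0 -0.0227 1" --pt "0 0 0 0 0 -0.0227 1" --pt "0 0 0 0 0 -0.0228 1" --pt "0 0 0 0 0 -0.0227 1" --pt "0 0 0 0 0 -0.0227 1" --pt "0 0 0 0 0 -0.0228 1" --pt "0 0 0 0 0 -0.0227 1" --pt "0 0 0 0 0 0 1" --pt "0 0 0 0 0 0 1"

```text
t: 15.85
tool_pos: [0.4846, 0.2112, 0.1511]
tcp_rot: [[0.117, 0.993, -0.0], [0.993, -0.117, 0.0], [0.0, -0.0, -1.0]]
ft_force: [0.9, 0.6, 0.2]
opening: 0.0856
gripper_force: 0.0
```

```bash
python3 - <<'E'
from h import *
np.set_printoptions(precision=4,suppress=True)
ps0=(np.array([[-.9925,.1221,0],[.1221,.9925,0],[0,0,-1]]),np.array([.4847,.2109,.1512]))
ps,D=look('cradle red_cap yellow_cap tray'.split(),'w3');print(ps)
for k,z in dict(cradle=.012,red_cap=.022,yellow_cap=.018,tray=.014).items():
  for d in D[k][:1]:
    print(k,round(d['confidence'],2),np.round(d['centre']),rect('wrist',d['region'],z,ps))
def redm(f):
    im=cv2.imread(f).astype(int);m=((im[...,2]>im[...,1]+90)&(im[...,2]>im[...,0]+90)).astype('uint8')
    n,l,s,c=cv2.connectedComponentsWithStats(m);return [(l==i) for i in range(1,n) if s[i,4]>60],c[1:][s[1:,4]>60]
for f,c,p in(('w2','wrist',ps0),('w3','wrist',ps)):
    M,C=redm(f'pics/{f}.png')
    for m,cc in zip(M,C):
        if abs(plane(c,cc,.02,p)[0]-[.487,.212,.02]).max()<.02: print(f,cc,rect(c,m,.022,p))
E
```

```text
(array([[ 0.1167,  0.9932, -0.    ],
       [ 0.9932, -0.1167,  0.    ],
       [ 0.    , -0.    , -1.    ]]), array([0.4846, 0.2112, 0.1511]))
cradle 0.61 [328. 220.] ((486.7425842285156, 210.48675537109375), (82.03202819824219, 189.13645935058594), 83.3130111694336)
red_cap 0.68 [326. 228.] ((488.2548828125, 214.80661010742188), (12.985747337341309, 25.271175384521484), 87.44099426269531)
yellow_cap 0.64 [417. 341.] ((552.392822265625, 105.19532012939453), (21.831974029541016, 10.51963996887207), 87.31038665771484)
tray 0.62 [284. 349.] ((438.1575927734375, 100.955322265625), (69.09867858886719, 92.2286148071289), 3.8159801959991455)
w2 [327.1368 237.4608] ((487.6300354003906, 213.53456115722656), (9.464227676391602, 28.744674682617188), 85.63270568847656)
w3 [327.6177 229.0601] ((488.3276062011719, 214.9444122314453), (12.63514232635498, 25.042539596557617), 83.3365707397461)
```

View pics/w3.png

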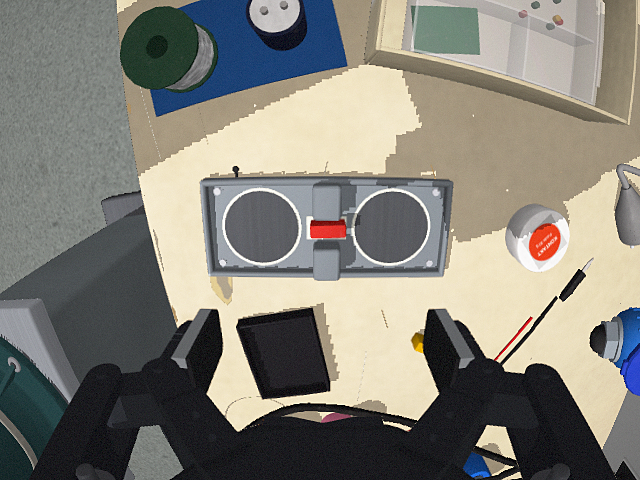

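The second view shows the red cap at (328,229), with both of its ends clear of the cheeks.

>>> play_rows --pt "0.02 0.013 -0.2 0 0 0 1" --pt "0 0 -0.2 0 0 0 1" --pt "0 0 -0.2 0 0 0 1" --pt "0 0 -0.12 0 0 0 1" --pt "0 0 -0.06 0 0 0 1" --pt "0 0 -0.04 0 0 0 1" --pt "0 0 0 0 0 0 1" --pt "0 0 0 0 0 0 -1" --pt "0 0 0 0 0 0 -1" --pt "0 0 0 0 0 0 -1" --pt "0 0 0 0 0 0 -1" --pt "0 0 0 0 0 0 -1" --pt "0 0 0 0 0 0 -1" --pt "0 0 0 0 0 0 -1" --pt "0 0 0 0 0 0 -1" --pt "0 0 0 0 0 0 -1"

```text
t: 17.7
tool_pos: [0.4878, 0.2132, 0.0287]
tcp_rot: [[0.121, 0.993, 0.001], [0.993, -0.121, 0.0], [0.0, 0.001, -1.0]]
ft_force: [-2.4, -0.9, 8.8]
opening: 0.0238
gripper_force: 58.5
```

>>> play_rows --pt "0 0 0.1 0 0 0 -1" --pt "0 0 0.2 0 0 0 -1" --pt "0 0 0.233 0 0 0 -1" --pt "-0.0273 -0.0638 0 0 0 0.0229 -1" --pt "-0.0273 -0.0638 0 0 0 0.0229 -1" --pt "-0.0273 -0.0638 0 0 0 0.0229 -1" --pt "-0.0273 -0.0638 0 0 0 0.0229 -1" --pt "-0.0273 -0.0638 0 0 0 0.0229 -1" --pt "-0.0273 -0.0638 0 0 0 0.0229 -1" --pt "-0.0273 -0.0638 0 0 0 0.0229 -1" --pt "-0.0273 -0.0638 0 0 0 0.0229 -1" --pt "-0.0273 -0.0638 0 0 0 0.0229 -1" --pt "-0.0273 -0.0638 0 0 0 0.0229 -1" --pt "-0.0273 -0.0638 0 0 0 0.0229 -1" --pt "-0.0273 -0.0638 0 0 0 0.0229 -1" --pt "0 0 -0.2 0 0 0 -1" --pt "0 0 -0.2 0 0 0 -1" --pt "0 0 -0.08 0 0 0 -1" --pt "0 0 -0.035 0 0 0 -1" --pt "0 0 0 0 0 0 -1"

```text
t: 19.7
tool_pos: [0.4384, 0.0983, 0.0307]
tcp_rot: [[-0.999, -0.035, -0.001], [-0.035, 0.999, -0.0], [0.001, -0.0, -1.0]]
ft_force: [0.9, 0.0, 0.1]
opening: 0.0238
gripper_force: 59.1
```

>>> play_rows --pt "0 0 -0.008 0 0 0 -1" --pt "0 0 0 0 0 0 -1" --pt "0 0 0 0 0 0 -0.06" --pt "0 0 0 0 0 0 -0.06" --pt "0 0 0 0 0 0 -0.06" --pt "0 0 0.1 0 0 0 -0.06" --pt "0 0 0.25 0 0 0 0" --pt "0 0 0.25 0 0 0 1" --pt "0.203 -0.005 0.2 0 0 0 1" --pt "0.203 -0.005 0 0 0 0 1" --pt "0.203 -0.005 0 0 0 0 1" --pt "0.203 -0.005 0 0 0 0 1" --pt "0 0 0 0 0 0 1" --pt "0 0 0 0 0 0 1"

```text
t: 21.1
tool_pos: [0.5602, 0.0952, 0.1492]
tcp_rot: [[-0.999, -0.034, -0.001], [-0.034, 0.999, -0.0], [0.001, 0.0, -1.0]]
ft_force: [-0.6, -0.1, 0.0]
opening: 0.0853
gripper_force: 0.0
```

```bash
python3 - <<'E'
from h import *
np.set_printoptions(precision=4,suppress=True)
ps,D=look('red_cap yellow_cap tray'.split(),'w4');print(ps)
for k,z in dict(red_cap=.021,yellow_cap=.018,tray=.014).items():
  for d in D[k][:1]:
    print(k,round(d['confidence'],2),np.round(d['centre']),rect('wrist',d['region'],z,ps))
im=cv2.imread('pics/w4.png');c=D['yellow_cap'][0]['centre'] if D['yellow_cap'] else (325,237)
x,y=int(c[0])-40,int(c[1])-35
a=cv2.resize(im[y:y+70,x:x+80],None,fx=5,fy=5,interpolation=cv2.INTER_CUBIC);print('crop',x,y)
b=cv2.resize(im,(640,480))
b=np.hstack([cv2.resize(im,(400,300)),cv2.resize(a,(400,350))[:300]]);cv2.imwrite('pics/w4c.png',b)
E
```

```text
(array([[-0.9994, -0.0345, -0.001 ],
       [-0.0345,  0.9994, -0.    ],
       [ 0.001 ,  0.    , -1.    ]]), array([0.5602, 0.0952, 0.1492]))
red_cap 0.82 [332.  59.] ((438.4219970703125, 96.72761535644531), (11.81266975402832, 25.139129638671875), 3.207801103591919)
yellow_cap 0.82 [323. 236.] ((560.5531005859375, 94.1221923828125), (13.101958274841309, 30.226200103759766), 59.29314422607422)
tray 0.61 [332.  71.] ((437.6420593261719, 97.17594909667969), (67.16189575195312, 84.36051940917969), 3.9570376873016357)
crop 282 201
```

View pics/w4c.png

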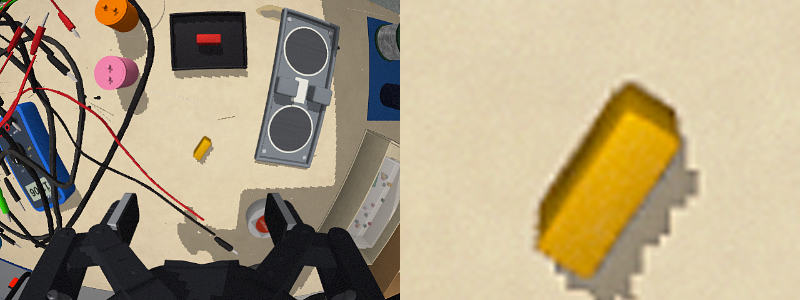

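The red cap stands mid-tray, at about (332,59) in the full picture. The yellow cap's top face is clear, with crop corners at (627,110), (680,142), (590,277) and (537,247).

```bash
python3 - <<'E'
from h import *
np.set_printoptions(precision=2,suppress=True)
ps=pose()
px=np.array([(627,110),(680,142),(590,277),(537,247)],float);px[:,0]=282+(px[:,0]-400)/5;px[:,1]=201+px[:,1]/5
for z in(.018,.022):
    q=plane('wrist',px,z,ps)[:,:2]*1000;print(q,q.mean(0),np.linalg.norm(np.diff(q,axis=0),axis=1))
    v=q[2]-q[1];w=q[3]-q[0];print(np.degrees(np.arctan2(v[1],v[0])),np.degrees(np.arctan2(w[1],w[0])))
print('top-cam top face',plane('top',(385,232.5),.012)*1000)
print('tri',tri([ray('wrist',px.mean(0)[None],ps),ray('side',(346,290.5))]))
# slot & cradle from marks in this view
E
```

```text
[[549.83  97.29]
 [554.33 105.09]
 [575.56  92.85]
 [571.13  84.94]] [562.71  95.04] [ 9.01 24.5   9.07]
-29.973740728070247 -30.111270103130146
[[548.69  97.2 ]
 [553.12 104.88]
 [574.01  92.83]
 [569.65  85.04]] [561.37  94.98] [ 8.87 24.12  8.93]
-29.973740728070183 -30.111270103130057
top-cam top face [[564.   95.5  12. ]]
tri (array([0.56, 0.1 , 0.02]), [np.float64(7.040138688045444e-05), np.float64(7.040138688018538e-05)])
```

>>> play_rows --pt "0.018 0 -0.02 0 0 0.023 1" --pt "0 0 -0.05 0 0 0.023 1" --pt "0 0 -0.05 0 0 0.023 1" --pt "0 0 -0.05 0 0 0.023 1" --pt "0 0 -0.05 0 0 0.023 1" --pt "0 0 -0.05 0 0 0.023 1" --pt "0 0 -0.05 0 0 0.023 1" --pt "0 0 -0.17 0 0 0 1" --pt "0 0 -0.17 0 0 0 1" --pt "0 0 -0.1 0 0 0 1" --pt "0 0 -0.06 0 0 0 1" --pt "0 0 0 0 0 0 1" --pt "0 0 0 0 0 0 1"

```text
t: 22.6
tool_pos: [0.5632, 0.0953, 0.0274]
tcp_rot: [[-0.501, -0.866, 0.001], [-0.866, 0.501, 0.0], [-0.0, -0.001, -1.0]]
ft_force: [0.1, 0.1, 0.3]
opening: 0.0853
gripper_force: 0.0
```

>>> play_rows --pt "0 0 0 0 0 0 -1" --pt "0 0 0 0 0 0 -1" --pt "0 0 0 0 0 0 -1" --pt "0 0 0 0 0 0 -1" --pt "0 0 0 0 0 0 -1" --pt "0 0 0 0 0 0 -1" --pt "0 0 0 0 0 0 -1" --pt "0 0 0 0 0 0 -1"

```text
t: 23.4
tool_pos: [0.5632, 0.0953, 0.0271]
tcp_rot: [[-0.501, -0.866, 0.001], [-0.866, 0.501, 0.0], [-0.0, -0.0, -1.0]]
ft_force: [-1.5, 1.0, 8.2]
opening: 0.0237
gripper_force: 58.5
```

```bash
python3 - <<'E'
from h import *
np.set_printoptions(precision=1,suppress=True)
P={'w2':(np.array([[-.9925,.1221,0],[.1221,.9925,0],[0,0,-1]]),np.array([.4847,.2109,.1512])),
'w3':(np.array([[.1167,.9932,0],[.9932,-.1167,0],[0,0,-1]]),np.array([.4846,.2112,.1511])),
'w4':(np.array([[-.9994,-.0345,-.001],[-.0345,.9994,0],[.001,0,-1]]),np.array([.5602,.0952,.1492]))}
S={'w2':((325,165),(324,290)),'w3':((262,226),(392,226)),'w4':((489,80),(465,207))}
for f in P:
    im=cv2.medianBlur(cv2.imread(f'pics/{f}.png'),5);cs=[]
    for s in S[f]:
        m=np.zeros((482,642),'uint8');cv2.floodFill(im.copy(),m,s,0,(22,)*3,(22,)*3,cv2.FLOODFILL_FIXED_RANGE|cv2.FLOODFILL_MASK_ONLY|(255<<8))
        k=max(cv2.findContours(m[1:-1,1:-1],0,1)[0],key=len)[:,0]
        q=(plane('wrist',k,.004,P[f])[:,:2]*1000).astype('float32')
        (c,ax,_)=cv2.fitEllipse(q);cs.append(np.array(c));print(f,np.array(c),np.array(ax))
    d=cs[1]-cs[0];print('mid',(cs[0]+cs[1])/2,'sep',np.linalg.norm(d),np.degrees(np.arctan2(d[1],d[0])))
im=cv2.imread('pics/top1.png').astype(int)
E
```

```text
w2 [436.5 218. ] [56.2 56.5]
w2 [535.7 206. ] [55.8 56.2]
mid [486.1 212. ] sep 99.88646924059415 -6.85585881794628
w3 [437.8 219.5] [56.2 56.3]
w3 [537.4 207.4] [55.7 56.5]
mid [487.6 213.5] sep 100.31011062241754 -6.898021372984534
w4 [436.3 217.9] [56.4 56.5]
w4 [535.7 205.8] [56.1 56.5]
mid [486.  211.8] sep 100.14424271964575 -6.940079595477378
```

>>> play_rows --pt "0 0 0.1 0 0 0 -1" --pt "0 0 0.25 0 0 0 -1" --pt "0 0 0.25 0 0 0 -1" --pt "-0.0842 0.1292 0 0 0 0.0214 -1" --pt "-0.0842 0.1292 0 0 0 0.0214 -1" --pt "-0.0842 0.1292 0 0 0 0.0214 -1" --pt "-0.0842 0.1292 0 0 0 0 -1" --pt "-0.0842 0.1292 0 0 0 0 -1" --pt "-0.0842 0.1292 0 0 0 0 -1" --pt "0 0 0 0 0 0 -1" --pt "0 0 -0.2 0 0 0 -1" --pt "0 0 -0.2 0 0 0 -1" --pt "0 0 -0.1 0 0 0 -1" --pt "0 0 0 0 0 0 -1" --pt "0 0 0 0 0 0 -1"

```text
t: 24.9
tool_pos: [0.4876, 0.2113, 0.0421]
tcp_rot: [[-0.121, -0.993, 0.0], [-0.993, 0.121, -0.0], [0.0, -0.0, -1.0]]
ft_force: [0.6, -0.7, -0.1]
opening: 0.0237
gripper_force: 59.0
```

>>> play_rows --pt "0 0.001 -0.04 0 0 0 -1" --pt "0 0 -0.02 0 0 0 -1" --pt "0 0 -0.012 0 0 0 -1" --pt "0 0 0 0 0 0 -1" --pt "0 0 0 0 0 0 -1"

```text
t: 25.4
tool_pos: [0.4874, 0.2118, 0.0312]
tcp_rot: [[-0.121, -0.993, 0.001], [-0.993, 0.121, 0.0], [-0.0, -0.001, -1.0]]
ft_force: [-1.3, -0.2, 3.9]
opening: 0.0237
gripper_force: 59.5
```

>>> play_rows --pt "0 0 0 0 0 0 0.2" --pt "0 0 0 0 0 0 0.5" --pt "0 0 0 0 0 0 1" --pt "0 0 0 0 0 0 1" --pt "0 0 0.093 0 0 0 1" --pt "0 0 0.2 0 0 0 1" --pt "0 0 0.25 0 0 -0.02275 1" --pt "0 0 0.25 0 0 -0.02275 1" --pt "0 0 0 0 0 -0.02275 1" --pt "0 0 0 0 0 -0.02275 1" --pt "0 0 0 0 0 -0.02275 1" --pt "0 0 0 0 0 -0.02275 1" --pt "0 0 0 0 0 -0.02275 1" --pt "0 0 0 0 0 -0.02275 1" --pt "0 0 0 0 0 -0.02275 1" --pt "0 0 0 0 0 -0.02275 1" --pt "0 0 0 0 0 -0.02275 1" --pt "0 0 0 0 0 0 1" --pt "0 0 0 0 0 0 1"

```text
t: 27.3
tool_pos: [0.4872, 0.2117, 0.1497]
tcp_rot: [[-0.993, 0.118, -0.0], [0.118, 0.993, -0.0], [0.0, -0.0, -1.0]]
ft_force: [-0.2, -0.6, 0.3]
opening: 0.0854
gripper_force: 0.0
```

```bash
python3 - <<'E'
from h import *
np.set_printoptions(precision=4,suppress=True)
ps,D=look('reel can yellow_cap'.split(),'w5');print(ps)
for k,z in dict(yellow_cap=.022).items():
  for d in D[k][:1]:
    print(k,round(d['confidence'],2),np.round(d['centre']),rect('wrist',d['region'],z,ps))
im=cv2.imread('pics/w5.png')
a=cv2.resize(im[200:275,275:375],(400,300),interpolation=cv2.INTER_CUBIC)
cv2.imwrite('pics/w5c.png',np.hstack([cv2.resize(im,(400,300)),a]))
E
```

```text
(array([[-0.993 ,  0.1182, -0.0002],
       [ 0.1182,  0.993 , -0.0001],
       [ 0.0002, -0.0001, -1.    ]]), array([0.4872, 0.2117, 0.1497]))
yellow_cap 0.62 [322. 235.] ((484.5700378417969, 211.64590454101562), (9.851705551147461, 29.08647346496582), 82.97290802001953)
```

View pics/w5c.png

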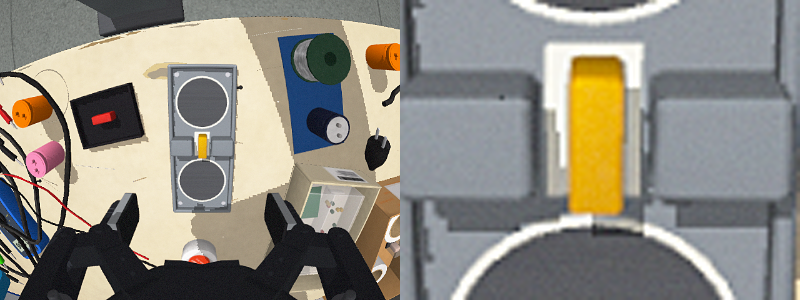

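The yellow cap stands upright and centred between the cheeks (crop column 596 against 594 for the slot). The reel and can are undisturbed. Next I fetch the reel.

>>> play_rows --pt "-0.1 0.1622 0 0 0 0 1" --pt "-0.1 0.1622 0 0 0 0 1" --pt "-0.1 0.1622 0 0 0 0 1" --pt "-0.1 0.1622 0 0 0 0 1" --pt "-0.1 0.1622 0 0 0 0 1" --pt "-0.1 0.1622 0 0 0 0 1" --pt "0 0 -0.25 0 0 0 1" --pt "0 0 -0.25 0 0 0 1" --pt "0 0 -0.14 0 0 0 1" --pt "0 0 -0.1 0 0 0 1" --pt "0 0 0 0 0 0 1" --pt "0 0 0 0 0 0 1" --pt "0 0 0 0 0 0 -1" --pt "0 0 0 0 0 0 -1" --pt "0 0 0 0 0 0 -1" --pt "0 0 0 0 0 0 -1" --pt "0 0 0 0 0 0 -1" --pt "0 0 0 0 0 0 -1" --pt "0 0 0 0 0 0 -1"

```text
t: 29.4
tool_pos: [0.3976, 0.3579, 0.0399]
tcp_rot: [[-0.992, 0.122, 0.001], [0.122, 0.992, 0.001], [-0.001, 0.001, -1.0]]
ft_force: [-2.0, -1.6, 11.4]
opening: 0.0544
gripper_force: 61.5
```

>>> play_rows --pt "0 0 0.1 0 0 0 -1" --pt "0 0 0.2 0 0 0 -1" --pt "0 0 0.2 0 0 0 -1" --pt "0 0 0.1 0 0 0 -1" --pt "0.1333 -0.1447 0 0 0 0 -1" --pt "0.1333 -0.1447 0 0 0 0 -1" --pt "0.1333 -0.1447 0 0 0 0 -1" --pt "0.1333 -0.1447 0 0 0 0 -1" --pt "0.1333 -0.1447 0 0 0 0 -1" --pt "0.1333 -0.1447 0 0 0 0 -1" --pt "0.1333 -0.1447 0 0 0 0 -1" --pt "0 0 0 0 0 0 -1" --pt "0 0 -0.1 0 0 0 -1" --pt "0 0 -0.2 0 0 0 -1" --pt "0 0 -0.15 0 0 0 -1" --pt "0 0 -0.07 0 0 0 -1" --pt "0 0 -0.03 0 0 0 -1" --pt "0 0 0 0 0 0 -1" --pt "0 0 0 0 0 0 -1"

```text
t: 31.3
tool_pos: [0.5377, 0.206, 0.0472]
tcp_rot: [[-0.992, 0.122, 0.001], [0.122, 0.992, 0.0], [-0.001, 0.0, -1.0]]
ft_force: [0.1, 0.2, -3.4]
opening: 0.0541
gripper_force: 64.7
```

>>> play_rows --pt "0 0 -0.015 0 0 0 -1" --pt "0 0 -0.012 0 0 0 -1" --pt "0 0 -0.008 0 0 0 -1" --pt "0 0 0 0 0 0 -1" --pt "0 0 0 0 0 0 -1"

```text
t: 31.8
tool_pos: [0.5374, 0.2058, 0.0419]
tcp_rot: [[-0.992, 0.122, 0.001], [0.122, 0.992, 0.0], [-0.001, 0.0, -1.0]]
ft_force: [-3.0, -0.8, 9.7]
opening: 0.0546
gripper_force: 66.4
```

>>> play_rows --pt "0 0 0 0 0 0 1" --pt "0 0 0 0 0 0 1" --pt "0 0 0 0 0 0 1" --pt "0 0 0 0 0 0 1" --pt "0 0 0.1 0 0 0 1" --pt "0 0 0.25 0 0 0 1" --pt "0 0 0.32 0 0 0 1" --pt "-0.07 0.1762 0 0 0 0 1" --pt "-0.07 0.1762 0 0 0 0 1" --pt "-0.07 0.1762 0 0 0 0 1" --pt "-0.07 0.1762 0 0 0 0 1" --pt "-0.07 0.1762 0 0 0 0 1" --pt "-0.07 0.1762 0 0 0 0 1" --pt "0 0 -0.25 0 0 0 1" --pt "0 0 -0.25 0 0 0 1" --pt "0 0 -0.1 0 0 0 1" --pt "0 0 -0.08 0 0 0 1" --pt "0 0 0 0 0 0 1"

```text
t: 33.6
tool_pos: [0.4737, 0.364, 0.0384]
tcp_rot: [[-0.992, 0.123, -0.002], [0.123, 0.992, -0.001], [0.001, -0.001, -1.0]]
ft_force: [0.2, 0.5, 0.3]
opening: 0.0855
gripper_force: 0.0
```

>>> play_rows --pt "0 0 0 0 0 0 -1" --pt "0 0 0 0 0 0 -1" --pt "0 0 0 0 0 0 -1" --pt "0 0 0 0 0 0 -1" --pt "0 0 0 0 0 0 -1" --pt "0 0 0 0 0 0 -1" --pt "0 0 0 0 0 0 -1"

```text
t: 34.3
tool_pos: [0.4746, 0.3645, 0.0405]
tcp_rot: [[-0.992, 0.123, 0.001], [0.123, 0.992, 0.001], [-0.001, 0.001, -1.0]]
ft_force: [-1.2, -1.2, 7.8]
opening: 0.0333
gripper_force: 59.7
```

>>> play_rows --pt "0 0 0.1 0 0 0 -1" --pt "0 0 0.2 0 0 0 -1" --pt "0 0 0.2 0 0 0 -1" --pt "0 0 0.1 0 0 0 -1" --pt "-0.0402 -0.1628 0 0 0 0 -1" --pt "-0.0402 -0.1628 0 0 0 0 -1" --pt "-0.0402 -0.1628 0 0 0 0 -1" --pt "-0.0402 -0.1628 0 0 0 0 -1" --pt "-0.0402 -0.1628 0 0 0 0 -1" --pt "-0.0402 -0.1628 0 0 0 0 -1" --pt "0 0 0 0 0 0 -1" --pt "0 0 -0.1 0 0 0 -1" --pt "0 0 -0.2 0 0 0 -1" --pt "0 0 -0.15 0 0 0 -1" --pt "0 0 -0.07 0 0 0 -1" --pt "0 0 -0.04 0 0 0 -1" --pt "0 0 0 0 0 0 -1" --pt "0 0 0 0 0 0 -1"

```text
t: 36.1
tool_pos: [0.4385, 0.2181, 0.0463]
tcp_rot: [[-0.992, 0.122, 0.001], [0.122, 0.992, 0.0], [-0.001, 0.0, -1.0]]
ft_force: [0.6, 0.4, 0.4]
opening: 0.0331
gripper_force: 59.8
```

>>> play_rows --pt "0 0 -0.012 0 0 0 -1" --pt "0 0 -0.01 0 0 0 -1" --pt "0 0 -0.005 0 0 0 -1" --pt "0 0 0 0 0 0 -1" --pt "0 0 0 0 0 0 -1"

```text
t: 36.6
tool_pos: [0.4384, 0.2179, 0.0425]
tcp_rot: [[-0.992, 0.123, 0.001], [0.123, 0.992, 0.0], [-0.001, 0.001, -1.0]]
ft_force: [-3.1, -1.8, 16.6]
opening: 0.0332
gripper_force: 61.8
```

Contact made. I release, rise, and take a check picture.

>>> play_rows --pt "0 0 0.005 0 0 0 -1" --pt "0 0 0 0 0 0 1" --pt "0 0 0 0 0 0 1" --pt "0 0 0 0 0 0 1" --pt "0 0 0 0 0 0 1" --pt "0 0 0 0 0 0 1" --pt "0 0 0.1 0 0 0 1" --pt "0 0 0.25 0 0 0 1" --pt "0 0 0.3 0 0 0 1" --pt "0.1 -0.01 0.3 0 0 0 1" --pt "0.1 -0.01 0.3 0 0 0 1" --pt "0.1 -0.01 0 0 0 0 1" --pt "0 0 0 0 0 0 1" --pt "0 0 0 0 0 0 1"

```text
t: 38.0
tool_pos: [0.4823, 0.2132, 0.2289]
tcp_rot: [[-0.992, 0.123, -0.002], [0.123, 0.992, -0.0], [0.002, -0.001, -1.0]]
ft_force: [-0.7, -0.2, -1.7]
opening: 0.0851
gripper_force: 0.0
```

```bash
python3 - <<'E'
from h import *
np.set_printoptions(precision=4,suppress=True)
print(pose()[1]);ps=pose()
im=bot.snapshot('wrist')[:,:,::-1];s=bot.snapshot('side')[:,:,::-1]
cv2.imwrite('pics/w6.png',im);cv2.imwrite('pics/side6.png',s)
a=cv2.resize(im[110:350,180:450],(400,356),interpolation=2);b=cv2.resize(s[200:330,210:356],(400,356),interpolation=2)
cv2.imwrite('pics/end.png',np.hstack([a,b]))
E
```

```text
[0.4823 0.2132 0.2289]
```

View pics/end.png

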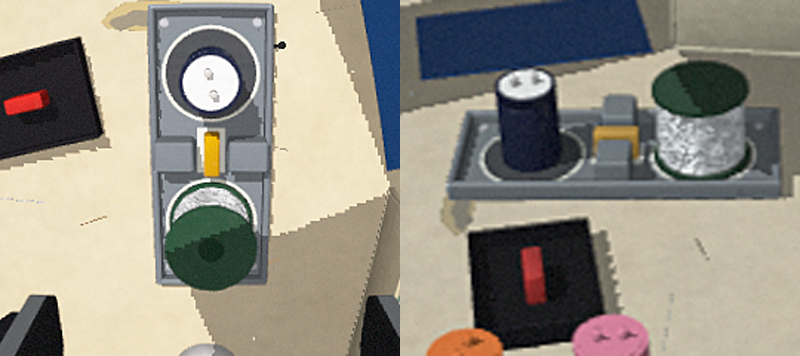

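The end picture shows the can, yellow cap and reel upright in the cradle and the red cap in the tray. I compare where they stand now with the first side picture, then hand in.

```bash
python3 - <<'E'
from h import *
a=cv2.imread('pics/side0.png',0);b=cv2.imread('pics/side6.png',0)
for n,(x0,y0,x1,y1) in dict(can=(243,222,272,264),reel=(300,220,340,268),tin=(380,235,424,272),cradleL=(226,238,242,272)).items():
    def f(d):return b[y0-6:y1+6,x0-6:x1+6]
    r=cv2.matchTemplate(cv2.resize(f(0),None,fx=8,fy=8,interpolation=2),cv2.resize(a[y0:y1,x0:x1],None,fx=8,fy=8,interpolation=2),cv2.TM_CCOEFF_NORMED)
    _,v,_,l=cv2.minMaxLoc(r);print(n,round(v,3),l[0]/8-6,l[1]/8-6)
E
```

```text
can 0.96 -0.125 0.0
reel 0.894 -0.25 0.0
tin 0.469 0.0 0.0
cradleL 0.974 0.0 0.125
```

```bash
python3 -c "
from plant import bot
print(bot.finish_job())"
```

```text
the job is handed in; nothing more can be done
None
```

The job is done and handed in at about 38 s: the red capacitor is in the tray, the yellow one stands upright in the slot, and the reel and can are back on their marks, within about 0.5 mm of their start in the side view.

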